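Load the field soil dryer and set its vent

ROBOT

A 6-joint arm with a two-finger parallel gripper is mounted at the origin on the work surface. World frame = base frame: x ahead of the robot, y to its left, z up, the work surface at z = 0. Lengths are in m, angles in rad, forces in N, time in s.
With the tool pointing down it reaches from about 0.3 to 0.775 m from the base axis. Payload 14.6 kg.
Tool frame: the origin (TCP) lies at the very end of the fingers, on their centre line; the grasp point (between the pads) lies 19 mm behind it; z points along the fingers, y is the line along which they close (so a half turn about z gives the same grasp; the last joint's range is limited). The gripper opens to 94 mm and grips with 3 to 60 N. Pads are 16 mm wide; open, the fingers measure 119 mm over their backs; the gripper's body (75 mm by 177 mm) begins 78 mm behind the grasp point.
Start: joints at [1.136, 0.3, 1.521, -0, 1.321, -0.067], TCP at [0.198, 0.513, 0.205] pointing down, gripper open.
Joint ranges: [-3.03, 3.03], [-0.79, 2.21], [0.23, 2.52], [-1.04, 4.18], [0, 3.07], [-2.55, 2.55]. Speed limits (rad/s): [2.22, 2.22, 2.57, 3.14, 3.14, 3.14].

INTERFACE

Orientations are given as [roll, pitch, yaw] about the fixed x, y, z axes, in that order (R = Rz(yaw) Ry(pitch) Rx(roll)).
In Python, from station import ctrl gives the robot as it stands. The module is installed in compiled form; this text tells all that it offers.
- The arm moves only by the tool step_arm, never from a script. Its argument "deltas" is a list of rows, each an object with "dp": the shift along the tool's x, y, z scaled (see below), a list of three; "twist": the turn about the tool's z scaled (see below). In form: [{"dp": [tx, ty, tz], "twist": twist}, ...]. A call has 1 to 12 rows; each row shifts and turns the commanded pose from where the row before left it, along the tool's axes as they then stand; what a row does not reach is not made up. The controller multiplies each number of a shift by 0.04 m and each number of a turn by 4 degrees. A row lasts 1/10 s, in which the tool goes at most 50 mm and 8.59 degrees, less where a joint would pass 70% of its speed; a pose out of reach is approached as far as the arm can. A call with a number of a shift or a turn outside -1 to 1 is refused whole. A call with a gripper value outside its range is refused whole. "gripper" is the opening, from -1 (shut) to 1 (fully open), set as the call begins (left out, the last holds). The fingers move at their own pace and stop on an object; "squeeze" is the grip in N (left out, the last holds). Time passes only in rows, so rows that do not move let the fingers close. It gives the time, the measured TCP pose, the force, the opening and the grip force at its end, in the units of the state.
- ctrl.get_obs(): the state, without advancing time (a new reading comes with each control period).
- ctrl.camera(name): name is "side" or "top"; returns (picture, depth): 420x560x3 uint8, red, green, blue; 420x560 float32, m along the optical axis (not along the pixel's ray), 0 where there is no reading.
- ctrl.get_calibration(name): a dict with "fx", "fy", "cx", "cy" (pixels), "world_to_cam" (4x4, takes a point from world to camera coordinates). Camera axes: x right, y down, z forward; pixel columns grow to the right and rows downward; lengths in m; the calibration is good to about 2 mm. A picture is of the moment at which its call begins. get_calibration takes no time and is no camera call.
- ctrl.hand_in(): hands the job in; it is judged then, once.
Trained networks look in the newest picture that a camera, given by its name, has taken for a name from the list of things; names that differ only in an ending like _2 or _b are one class to them, and where a whole thing is asked for, a point or a joint stands for the part that bears it (a point fixed in the world has none). Each returns a list of dicts, best first, with "conf" (0 to 1); they miss things now and then, are a little off and sometimes report something else, mostly with a low value. They report only what shows in the picture. A call takes as long as a camera call.
- ctrl.spot_in(camera, label): "rect" ([left, top, right, bottom] as shares, 0 to 1, of the picture: columns of its width, rows of its height, round what is visible of it).
- ctrl.cut_out(camera, label): "pixels" (420x560 bool, what is visible of it) and "rect" ([left, top, right, bottom] as shares, 0 to 1, of the picture: columns of its width, rows of its height, round what is visible of it).
The state is a dict: "time_s": time; "qpos": joint angles; "joint_vel": joint speeds; "tau": joint torques, N m; "ee_pos": TCP position; "eef_rot": TCP orientation; "force": force on the tool from outside, world axes, zero at the start; "moment": the same for the moment, N m; "grip_width": finger opening in m; "grip_force": force on a finger pad.
Only numpy, scipy, OpenCV 4.12 (cv2) and the standard library are available. Lean on these libraries where they do the work, as an engineer would, in place of code of your own. Each camera call takes 0.05 s, during which the arm holds its last target. There are 200 camera calls.

TASK

Set the soil tin that is still standing on the bench down gently in the free front part of the dryer's pulled-out tray, slide the loaded tray fully home, and then set the red vent lever to 60 degrees, the third of the four long marks counted from the shut (left) end of its scale. Keep all three tins upright in the tray, do not let any fall or jerk them about, and leave the other things on the bench where they are.

Things in the scene. Friction and masses are not known exactly. Their poses are not given: they have to be found in the camera images.
- dryer: Fixed countertop soil-sample dryer, white and grey, 320 mm wide (y), 246 mm high, turned by up to 0.2 rad. Origin: centre of the underside of its 250 mm deep lower part; x points away from the robot, into the dryer, z up. The front face with the tray opening is at x = -0.125. The control head above it overhangs this face by 40 mm.
- slot (a point): Middle of the lower edge of the tray opening in the dryer's front face (dryer frame x = -0.125, y = 0, z = 0.050). The opening is 236 mm wide and 80 mm high. The overhang above keeps a tool that points straight down from pushing the tray home: lean it 25 to 40 degrees, fingers pointing forward (dryer's +x) and down, its body towards the robot.
- head_edge (a point): Middle of the edge of the overhanging control head (dryer frame x = -0.165, y = 0, z = 0.162). Below it an upright lip goes down to z = 0.130; above it the white control panel slopes up and back, 40 degrees from level, facing the robot, to x = -0.065, z = 0.246. The vent lever and its scale are on the left half (+y), a flat display on the right.
- tray: Loose steel pan 240 mm long (x), 206 wide (y), 28 deep, 3 mm floor. Origin: centre of its underside, x into the dryer. Side flanges ride in slotted roller runners (2 mm play): it slides along the dryer's x and its front sags up to 4 mm. Starts 135 to 160 mm out. Home: its front plate stops on the dryer's face, origin at dryer x = -0.005, z = 0.060. Loaded 1.1 kg; 1 to 3 N slide it.
- tray_knob (a point): Centre of the flat front end of the tray's black round knob: 32 mm across, its axis along the tray's x, at tray frame x = -0.156, y = 0, z = 0.020; the knob's head is 22 mm long. Behind it is the tray's white upright front plate: 250 mm wide, 8 mm thick (tray x -0.128 to -0.120), its top 44 mm above this point. Push or pinch it here.
- tray_free (a point): Middle of the free front part of the tray, on the upper side of its floor (tray frame x = -0.070, y = 0, z = 0.003). The free space is about 95 mm long in x (tray x -0.117 to -0.02) and 200 mm wide.
- tin: The soil tin to load: lidded round aluminium tin with a copper-coloured lid, 64 mm across the lid (top 12 mm), 62 mm below it, 42 mm tall, about 0.18 kg; starts upright on the bench, left or right of the tray. It is the only such tin not in the tray. Origin: centre of its underside, z up.
- tin_a: Same kind of tin, already in the rear left of the tray (about x = 0.065, y = 0.048 in the tray's frame). Origin: centre of its underside.
- tin_b: Same kind of tin, already in the rear right of the tray (about x = 0.065, y = -0.048 in the tray's frame). Origin: centre of its underside.
- vent (a joint): Angle of the vent lever, rad: 0 = shut (lever 45 degrees left of straight up the panel, seen from the robot), growing clockwise to 1.571 = fully open (45 degrees right). The scale has long black marks at 0, 30, 60 and 90 degrees and short ones half way between. The lever stays where it is left; about 2 N at the grip moves it. Starts between 0 and 0.6.
- vent_grip (a point): Point on the axis of the red upright grip at the end of the steel lever: a round post 18 mm across that stands square to the sloping panel, from 10 to 55 mm above it; this point is 36 mm above the panel and 78 mm from the pivot axis. It moves with the lever.
- vent_pivot (a point): Pivot of the vent lever on the panel's surface (dryer frame x = -0.1481, y = 0.055, z = 0.1761). The pivot axis is the panel's normal: leaning 40 degrees from vertical towards the robot. The flat lever arm, 14 mm wide, runs 7 to 11 mm above the panel; the hub is 28 mm across.
- sample_jar: amber glass jar, 64 mm across, 75 mm tall, white lid; bystander that stands on the bench on the other side of the dryer from the loose tin. Origin: centre of its underside.
- wash_bottle: white squeeze bottle with a thin clear spout, 60 mm across, 176 mm tall; bystander to the right of the dryer. Origin: centre of its underside.
- spray_can: green and yellow can, 54 mm across, 170 mm tall; bystander to the left of the dryer. Origin: centre of its underside.
- spatula: steel spatula 190 mm long lying on the bench between robot and dryer; bystander.
- tape: roll of orange tape lying flat, 90 mm across, 30 mm high; bystander between robot and dryer. Origin: centre of its underside.

How it is judged:
By the outcome, as a careful person would: the job done as asked, in the order asked, and still so for the second after the job is handed in, with the robot touching nothing.
It also fails if it takes over 67 s, if anything falls off the work surface, if the arm or the gripper's body presses on something with over 40 N, if the wrist force passes 120 N, or if a joint passes its speed limit or range.

## Working session

There is one attempt and no reset: what is moved stays moved. The work goes in short steps, Python scripts to look and compute and a tool call to move; the robot and the scene stay as the last step left them, time stands still between calls to the robot, and variables do not carry over. Pictures are saved under pics/ and viewed, at most 10 in all, crops included, and the job is handed in when it is done.

Besides the shell and the picture viewer there is one more tool, called after "Emit:" in YAML: its name, and indented under it one key for each argument. step_arm: Moves the arm, as the interface text tells. Its arguments: {"type":"object","properties":{"deltas":{"type":"array"},"gripper":{"type":"number"},"squeeze":{"type":"number"}},"required":["deltas"]}

```bash
mkdir -p pics
cat > h.py <<'E'
import numpy as np, cv2
from station import ctrl
def pts(name,depth,mask=None):
    c=ctrl.get_calibration(name); T=np.linalg.inv(np.array(c["world_to_cam"]))
    v,u=np.mgrid[0:420,0:560]
    P=np.stack([(u-c["cx"])/c["fx"]*depth,(v-c["cy"])/c["fy"]*depth,depth],-1)@T[:3,:3].T+T[:3,3]
    P[depth==0]=np.nan
    return P if mask is None else P[mask&(depth>0)]
def proj(name,p):
    c=ctrl.get_calibration(name); q=np.array(c["world_to_cam"])@np.append(p,1)
    return c["fx"]*q[0]/q[2]+c["cx"],c["fy"]*q[1]/q[2]+c["cy"]
def snap(name,tag):
    im,d=ctrl.camera(name); cv2.imwrite(f"pics/{tag}.png",im[...,::-1]); np.savez_compressed(f"{tag}.npz",im=im,d=d); return im,d
E
python3 - <<'E'
from h import *
np.set_printoptions(precision=4,suppress=True)
for n in("top","side"):
    im,d=snap(n,n+"0"); c=ctrl.get_calibration(n); print(n,c["fx"],np.linalg.inv(np.array(c["world_to_cam"])))
    for l in("tin","tray","tray_knob","vent_grip","sample_jar","wash_bottle","spray_can","spatula","tape","dryer"):
        for r in ctrl.cut_out(n,l)[:4]:
            p=pts(n,d,r["pixels"])
            if len(p): print(l,round(r["conf"],2),len(p),np.median(p,0),np.percentile(p,3,0),np.percentile(p,97,0))
print(ctrl.get_obs())
E
```

```text
top 431.59326356394735 [[ 0.0154 -0.9971  0.0743  0.4698]
 [-0.9997 -0.0169 -0.02    0.0078]
 [ 0.0212 -0.0739 -0.997   1.2061]
 [ 0.      0.      0.      1.    ]]
tin 0.73 491 [0.436  0.3283 0.0422] [0.4095 0.3022 0.0096] [0.4604 0.3596 0.0468]
tray 0.8 4070 [ 0.5794 -0.0372  0.0624] [ 0.513  -0.1442  0.0575] [0.6408 0.0681 0.1215]
tray_knob 0.83 4075 [ 0.5809 -0.0375  0.0624] [ 0.5169 -0.1442  0.0575] [0.641  0.0682 0.1216]
vent_grip 0.78 352 [0.673  0.0365 0.2063] [ 0.6424 -0.0004  0.1777] [0.7023 0.0629 0.2608]
vent_grip 0.29 568 [ 0.4352 -0.3443  0.0734] [ 0.408  -0.3772  0.0151] [ 0.4625 -0.3234  0.079 ]
vent_grip 0.22 18278 [ 0.7684 -0.0558  0.245 ] [ 0.6383 -0.2058  0.1654] [0.9128 0.0947 0.2494]
sample_jar 0.83 503 [ 0.4365 -0.3433  0.0735] [ 0.4107 -0.3749  0.0228] [ 0.4625 -0.3233  0.079 ]
wash_bottle 0.73 625 [ 0.6403 -0.4134  0.112 ] [ 0.6187 -0.4426  0.0214] [ 0.668  -0.399   0.1479]
wash_bottle 0.62 295 [0.6737 0.0377 0.2099] [0.6449 0.002  0.1798] [0.7032 0.0609 0.2611]
spray_can 0.9 770 [0.6392 0.3958 0.1555] [0.6181 0.3839 0.031 ] [0.6654 0.4277 0.1729]
spatula 0.7 
[... 1931 characters left out ...]
8] [ 0.5082 -0.1535  0.0536] [0.6835 0.0714 0.1195]
tape 0.77 678 [0.342  0.1843 0.02  ] [0.3017 0.1512 0.0025] [0.3819 0.2335 0.0304]
dryer 0.92 16453 [ 0.7242 -0.1453  0.203 ] [ 0.628  -0.2259  0.0283] [0.9013 0.0897 0.2463]
{'time_s': 1.1, 'qpos': array([ 1.1364,  0.2999,  1.521 ,  0.    ,  1.3207, -0.0666]), 'joint_vel': array([ 0.    , -0.0009,  0.0008, -0.0009, -0.0034, -0.0005]), 'tau': array([ -0.0004, -53.1687, -35.2897,   0.0708,   0.0215,  -0.    ]), 'ee_pos': array([0.1977, 0.5132, 0.2054]), 'eef_rot': array([-3.1416, -0.    ,  2.7738]), 'force': array([ 0.1387, -0.0426, -0.1247]), 'moment': array([ 0.0552, -0.021 ,  0.0138]), 'grip_force': 0.0, 'grip_width': 0.09412661286571733}
```

View pics/top0.png

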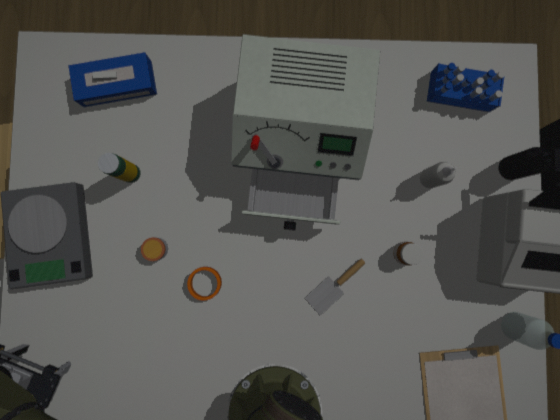

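View pics/side0.png

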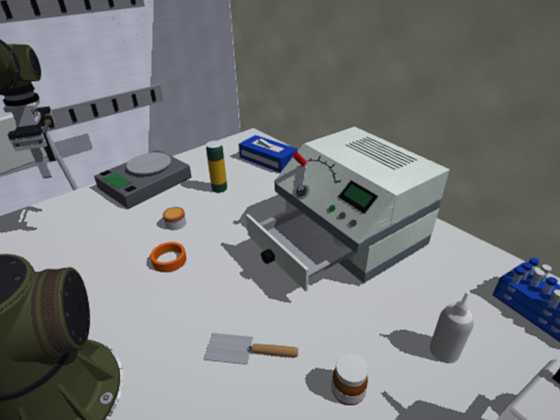

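Run:
```python
from h import *
np.set_printoptions(precision=4,suppress=True)
out={}
for n in("top","side"):
    f=np.load(n+"0.npz"); P=pts(n,f["d"]); im=f["im"].astype(int)
    # head edge / top panel: flat top
    R=P.reshape(-1,3); ok=~np.isnan(R[:,0]); R=R[ok]; C=im.reshape(-1,3)[ok]
    top=R[(R[:,2]>.238)&(R[:,2]<.254)&(R[:,0]>.6)&(abs(R[:,1]+.05)<.25)]
    r=cv2.minAreaRect(top[:,:2].astype(np.float32)); print(n,"top rect",r,np.median(top[:,2]),cv2.boxPoints(r))
    # sloped panel fit
    pl=R[(R[:,2]>.17)&(R[:,2]<.235)&(R[:,0]>.6)&(R[:,0]<.8)&(R[:,1]>-.2)&(R[:,1]<.1)&(C.min(1)>150)]
    A=np.c_[pl[:,:2],np.ones(len(pl))]; w=np.ones(len(pl),bool)
    for _ in range(4):
        s=np.linalg.lstsq(A[w],pl[w,2],rcond=None)[0]; w=abs(A@s-pl[:,2])<.004
    print("panel",s,np.arctan(np.hypot(*s[:2]))*57.3,"yaw",np.arctan2(s[1],s[0]),w.sum())
    pp=pl[w]; 
    # front plate top
    fp=R[(R[:,2]>.112)&(R[:,2]<.13)&(R[:,0]>.45)&(R[:,0]<.6)&(abs(R[:,1]+.04)<.16)]
    if len(fp)>5:
        r=cv2.minAreaRect(fp[:,:2].astype(np.float32)); print("plate top",r,fp[:,2].mean(),cv2.boxPoints(r))
    red=R[(C[:,0]>130)&(C[:,1]<80)&(C[:,2]<80)&(R[:,2]>.15)]
    print("red",len(red),np.median(red,0),red[np.argsort(-red[:,2])[:15]].mean(0))
    tl=R[(R[:,2]>.035)&(R[:,2]<.047)&(np.hypot(R[:,0]-.435,R[:,1]-.33)<.06)]
    print("lid",cv2.minEnclosingCircle(tl[:,:2].astype(np.float32)),tl.mean(0))
```

```text
top top rect ((0.7896024584770203, -0.05736604332923889), (0.32119840383529663, 0.2671375572681427), 85.0624008178711) 0.24629968655199458 [[ 0.6427 -0.2059]
 [ 0.9089 -0.2289]
 [ 0.9365  0.0911]
 [ 0.6704  0.1141]]
panel [0. 0. 0.] 0.0 yaw 0.0 0
plate top ((0.5238285660743713, -0.03357159346342087), (0.24808800220489502, 0.008243202231824398), 84.82569885253906) 0.12085099604951126 [[ 0.5085 -0.1567]
 [ 0.5167 -0.1575]
 [ 0.5391  0.0896]
 [ 0.5309  0.0903]]
red 0 [nan nan nan] [nan nan nan]
lid ((0.4358394742012024, 0.33266210556030273), 0.03240254521369934) [0.4361 0.332  0.0424]
side top rect ((1.2120473384857178, -0.041695281863212585), (1.0712841749191284, 0.3831508457660675), 5.380209922790527) 0.24507769867592505 [[ 0.6608  0.0988]
 [ 0.6967 -0.2827]
 [ 1.7633 -0.1822]
 [ 1.7274  0.1993]]
panel [0. 0. 0.] 0.0 yaw 0.0 0
plate top ((0.5222422480583191, -0.03498613089323044), (0.24885666370391846, 0.010151769034564495), 84.49864959716797) 0.11805261566211793 [[ 0.5053 -0.1584]
 [ 0.5154 -0.1593]
 [ 0.5392  0.0884]
 [ 0.5291  0.0894]]
red 34 [0.692  0.0495 0.2376] [0.6822 0.0497 0.251 ]
lid ((0.43703123927116394, 0.33259373903274536), 0.03554878756403923) [0.434  0.3288 0.041 ]
  return _methods._mean(a, axis=axis, dtype=dtype,
  ret = um.true_divide(
<stdin>:22: RuntimeWarning: Mean of empty slice.
```

```bash
cat >> h.py <<'E'
from scipy.spatial.transform import Rotation as Ro
def to(p,o=None):
    o=o or ctrl.get_obs(); R=Ro.from_euler("xyz",o["eef_rot"]).as_matrix()
    return R.T@(np.array(p)-o["ee_pos"])/0.04
E
python3 - <<'E'
from h import *
np.set_printoptions(precision=4,suppress=True)
yw=-.088; c,s=np.cos(yw),np.sin(yw); D=np.array([[c,s],[-s,c]])
for n in("top","side"):
    f=np.load(n+"0.npz"); P=pts(n,f["d"]).reshape(-1,3); P=P[~np.isnan(P[:,0])]
    q=np.c_[P[:,:2]@D.T,P[:,2]]
    m=(P[:,0]>.58)&(P[:,0]<.95)&(P[:,1]>-.26)&(P[:,1]<.15)
    q=q[m]
    t=q[(q[:,2]>.241)&(q[:,2]<.249)&(q[:,0]>.74)]; print(n,"top x",np.percentile(t[:,0],[1,99]),"y",np.percentile(t[:,1],[1,99]))
    sl=q[(q[:,2]>.17)&(q[:,2]<.24)&(q[:,1]<.0)&(q[:,1]>-.15)]
    A=np.c_[sl[:,0],np.ones(len(sl))]; w=np.ones(len(sl),bool)
    for _ in range(6):
        k=np.linalg.lstsq(A[w],sl[w,2],rcond=None)[0]; w=abs(A@k-sl[:,2])<max(.003,np.std((A@k-sl[:,2])[w]))
    print("slope",np.degrees(np.arctan(k[0])),"x at z=.162:",(.162-k[1])/k[0],"x at .246",(.246-k[1])/k[0])
    e=q[(q[:,2]>.155)&(q[:,2]<.168)]; print("edge x",np.percentile(e[:,0],[2,50]))
o=ctrl.get_obs(); print(o["ee_pos"])
E
```

```text
top top x [0.7418 0.9218] y [-0.1441  0.1688]
slope 39.953505398263154 x at z=.162: 0.6331429056118867 x at .246 0.7334153444283953
edge x [0.6342 0.6373]
side top x [0.7417 0.9196] y [-0.1479  0.1655]
slope 6.368417979893482 x at z=.162: 0.34730147606304274 x at .246 1.0999231452509126
edge x [0.6332 0.6398]
[0.1977 0.5132 0.2054]
```

Emit:
step_arm:
  deltas:
    - {"dp": [0, 0, 0.6], "twist": -1}
    - {"dp": [0, 0, 0.6], "twist": -1}
    - {"dp": [0, 0, 0.6], "twist": -1}
    - {"dp": [0, 0, 0.6], "twist": -1}
  gripper: 1

```text
time_s: 1.5
ee_pos: [0.1977, 0.5132, 0.1086]
eef_rot: [3.141, 0.0, 3.056]
force: [0.4, 0.4, -0.3]
grip_width: 0.0938
grip_force: 0.0
```

Emit:
step_arm:
  deltas:
    - {"dp": [-0.79, -0.5, 0], "twist": 0}
    - {"dp": [-0.79, -0.5, 0], "twist": 0}
    - {"dp": [-0.79, -0.5, 0], "twist": 0}
    - {"dp": [-0.79, -0.5, 0], "twist": 0}
    - {"dp": [-0.79, -0.5, 0], "twist": 0}
    - {"dp": [-0.79, -0.5, 0], "twist": 0}
    - {"dp": [-0.79, -0.5, 0], "twist": 0}
    - {"dp": [-0.79, -0.5, 0], "twist": 0}
    - {"dp": [0, 0, 0], "twist": 0}

```text
time_s: 2.4
ee_pos: [0.4381, 0.3291, 0.1094]
eef_rot: [-3.142, 0.001, 3.049]
force: [-0.3, -0.1, -0.1]
grip_width: 0.0941
grip_force: 0.0
```

```bash
python3 -c "
from h import *
o=ctrl.get_obs();print(o['time_s'],o['ee_pos'],o['eef_rot'],o['qpos'],to([.436,.3325,.011]))"
```

```text
2.4 [0.43810879 0.32913497 0.10943084] [-3.14152896e+00  6.05551835e-04  3.04939918e+00] [ 5.77677869e-01  3.92876902e-01  1.63192174e+00 -4.74013447e-04
  1.11635891e+00 -9.00716982e-01] [0.06173082 0.07907161 2.46072904]
```

Emit:
step_arm:
  deltas:
    - {"dp": [0.06, 0.08, 0.6], "twist": 0}
    - {"dp": [0, 0, 0.7], "twist": 0}
    - {"dp": [0, 0, 0.7], "twist": 0}
    - {"dp": [0, 0, 0.46], "twist": 0}
    - {"dp": [0, 0, 0], "twist": 0}

```text
time_s: 2.9
ee_pos: [0.4317, 0.3345, 0.0088]
eef_rot: [-3.139, -0.003, 3.053]
force: [-0.7, -0.1, 0.6]
grip_width: 0.0937
grip_force: 0.0
```

Emit:
step_arm:
  deltas:
    - {"dp": [0, 0, 0], "twist": 0}
    - {"dp": [0, 0, 0], "twist": 0}
    - {"dp": [0, 0, 0], "twist": 0}
    - {"dp": [0, 0, 0], "twist": 0}
    - {"dp": [0, 0, 0], "twist": 0}
    - {"dp": [0, 0, 0], "twist": 0}
  gripper: -1
  squeeze: 15

```text
time_s: 3.5
ee_pos: [0.4335, 0.335, 0.0117]
eef_rot: [3.141, 0.001, 3.053]
force: [-1.0, -1.2, 6.6]
grip_width: 0.0634
grip_force: 15.0
```

Emit:
step_arm:
  deltas:
    - {"dp": [0, 0, -0.3], "twist": 0}
    - {"dp": [0, 0, -0.7], "twist": 0}
    - {"dp": [0, 0, -0.7], "twist": 0}
    - {"dp": [0, 0, -0.7], "twist": 0}
    - {"dp": [0, 0, -0.7], "twist": 0}
    - {"dp": [0, 0, -0.7], "twist": 0}
    - {"dp": [0, 0, -0.2], "twist": 0}
    - {"dp": [0, 0, 0], "twist": 0}

```text
time_s: 4.3
ee_pos: [0.4335, 0.335, 0.1718]
eef_rot: [3.141, 0.001, 3.053]
force: [-0.2, 0.0, -3.4]
grip_width: 0.0635
grip_force: 15.0
```

```bash
python3 -c "
from h import *
o=ctrl.get_obs();print(o['time_s'],o['ee_pos'],o['eef_rot'],o['qpos'],o['grip_force'],o['grip_width'],to([.5768,-.0389,.175]))
im,d=snap('side','side1')
for n in ['top']: 
  im,d=snap(n,n+'1')
  for r in ctrl.cut_out(n,'tin')[:3]:
    p=pts(n,d,r['pixels']);print(r['conf'],np.median(p,0),np.percentile(p,3,0),np.percentile(p,97,0))
"
```

```text
4.3 [0.43347496 0.33499278 0.17183944] [3.14050623e+00 1.28526096e-03 3.05303375e+00] [ 5.91061998e-01  3.23435830e-01  1.57061223e+00  3.93075415e-05
  1.24586209e+00 -8.91188641e-01] 14.999721050262451 0.06346293827177224 [-4.39588917 -8.9937014  -0.08313519]
0.45 [0.46310111 0.33384221 0.20068694] [0.45841631 0.30332394 0.05863182] [0.46764304 0.37814992 0.26627294]
0.4 [ 0.76818541 -0.0550527   0.24506407] [ 0.63863953 -0.20521708  0.16618396] [0.91212772 0.09487722 0.2494582 ]
```

Emit:
step_arm:
  deltas:
    - {"dp": [-0.13, -0.27, 0], "twist": 0}
    - {"dp": [-0.26, -0.54, 0], "twist": 0}
    - {"dp": [-0.4, -0.81, 0], "twist": 0}
    - {"dp": [-0.44, -0.9, 0], "twist": 0}
    - {"dp": [-0.48, -0.98, 0], "twist": 0}
    - {"dp": [-0.48, -0.99, 0], "twist": 0}
    - {"dp": [-0.48, -0.99, 0], "twist": 0}
    - {"dp": [-0.49, -0.99, 0], "twist": 0}
    - {"dp": [-0.44, -0.9, 0], "twist": 0}
    - {"dp": [-0.4, -0.81, 0], "twist": 0}
    - {"dp": [-0.26, -0.54, 0], "twist": 0}
    - {"dp": [-0.13, -0.27, 0], "twist": 0}

```text
time_s: 5.65
ee_pos: [0.5763, -0.0414, 0.17]
eef_rot: [-3.141, -0.002, 3.051]
force: [0.1, 0.8, -2.9]
grip_width: 0.0637
grip_force: 15.0
```

Emit:
step_arm:
  deltas:
    - {"dp": [0, 0, 0], "twist": 0}
    - {"dp": [0, 0, 0], "twist": 0}
    - {"dp": [0, 0, 0], "twist": 0}

```text
time_s: 5.95
ee_pos: [0.5761, -0.0378, 0.171]
eef_rot: [3.142, -0.0, 3.054]
force: [0.4, 0.4, -2.6]
grip_width: 0.0642
grip_force: 15.0
```

```bash
python3 -c "
from h import *
o=ctrl.get_obs();print(o['time_s'],o['ee_pos'],o['eef_rot'],o['qpos'],o['grip_force'],to([.5768,-.0389,.0767]))
im,d=snap('side','side2')
"
```

```text
5.95 [ 0.57611433 -0.03776143  0.17102725] [ 3.14151109e+00 -2.02054845e-04  3.05432077e+00] [-1.28921304e-01  3.89510074e-01  1.48283839e+00  7.65317371e-05
  1.26944946e+00 -1.61246846e+00] 14.9998077750206 [-0.02003399 -0.02705411  2.35817501]
```

View pics/side2.png

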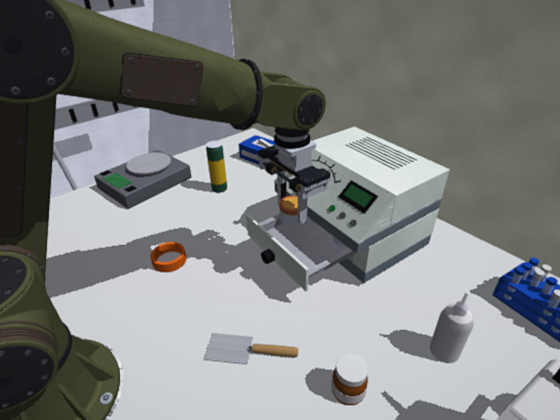

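Emit:
step_arm:
  deltas:
    - {"dp": [0, 0, 0.3], "twist": 0}
    - {"dp": [0, 0, 0.4], "twist": 0}
    - {"dp": [0, 0, 0.4], "twist": 0}
    - {"dp": [0, 0, 0.4], "twist": 0}
    - {"dp": [0, 0, 0.3], "twist": 0}
    - {"dp": [0, 0, 0.25], "twist": 0}
    - {"dp": [0, 0, 0.15], "twist": 0}
    - {"dp": [0, 0, 0.1], "twist": 0}
    - {"dp": [0, 0, 0], "twist": 0}
    - {"dp": [0, 0, 0], "twist": 0}

```text
time_s: 7.0
ee_pos: [0.5767, -0.0389, 0.0795]
eef_rot: [-3.142, 0.001, 3.053]
force: [0.2, -0.3, -2.2]
grip_width: 0.0636
grip_force: 15.0
```

Emit:
step_arm:
  deltas:
    - {"dp": [0, 0, 0.03], "twist": 0}
    - {"dp": [0, 0, 0.02], "twist": 0}
    - {"dp": [0, 0, 0], "twist": 0}

```text
time_s: 7.3
ee_pos: [0.5764, -0.0389, 0.0771]
eef_rot: [3.142, 0.0, 3.053]
force: [0.3, 0.3, -3.1]
grip_width: 0.0637
grip_force: 15.0
```

Emit:
step_arm:
  deltas:
    - {"dp": [0, 0, 0.03], "twist": 0}
    - {"dp": [0, 0, 0.02], "twist": 0}
    - {"dp": [0, 0, 0], "twist": 0}

```text
time_s: 7.6
ee_pos: [0.5764, -0.0388, 0.0749]
eef_rot: [3.142, -0.0, 3.053]
force: [-0.3, 0.3, -2.1]
grip_width: 0.0638
grip_force: 15.0
```

Emit:
step_arm:
  deltas:
    - {"dp": [0, 0, 0.02], "twist": 0}
    - {"dp": [0, 0, 0], "twist": 0}
    - {"dp": [0, 0, 0], "twist": 0}

```text
time_s: 7.9
ee_pos: [0.5764, -0.0388, 0.0742]
eef_rot: [3.142, -0.0, 3.053]
force: [0.0, -0.6, -2.7]
grip_width: 0.0636
grip_force: 15.0
```

Emit:
step_arm:
  deltas:
    - {"dp": [0, 0, 0.02], "twist": 0}
    - {"dp": [0, 0, 0.02], "twist": 0}
    - {"dp": [0, 0, 0], "twist": 0}

```text
time_s: 8.2
ee_pos: [0.5765, -0.0389, 0.0728]
eef_rot: [-3.142, 0.0, 3.053]
force: [-0.6, -0.1, -0.4]
grip_width: 0.0635
grip_force: 15.0
```

Emit:
step_arm:
  deltas:
    - {"dp": [0, 0, 0.02], "twist": 0}
    - {"dp": [0, 0, 0.02], "twist": 0}
    - {"dp": [0, 0, 0], "twist": 0}

```text
time_s: 8.5
ee_pos: [0.577, -0.0389, 0.0723]
eef_rot: [-3.142, 0.002, 3.053]
force: [-4.2, 0.1, 10.2]
grip_width: 0.0636
grip_force: 15.0
```

Emit:
step_arm:
  deltas:
    - {"dp": [0, 0, -0.02], "twist": 0}
    - {"dp": [0, 0, 0], "twist": 0}

```text
time_s: 8.7
ee_pos: [0.5769, -0.0389, 0.0724]
eef_rot: [-3.142, 0.001, 3.053]
force: [-0.7, 0.4, 5.8]
grip_width: 0.0639
grip_force: 15.0
```

Emit:
step_arm:
  deltas:
    - {"dp": [0, 0, 0], "twist": 0}
    - {"dp": [0, 0, 0], "twist": 0}
    - {"dp": [0, 0, 0], "twist": 0}
    - {"dp": [0, 0, 0], "twist": 0}
    - {"dp": [0, 0, 0], "twist": 0}
  gripper: 0.9

```text
time_s: 9.2
ee_pos: [0.5764, -0.0388, 0.0717]
eef_rot: [3.142, -0.0, 3.053]
force: [0.3, 0.6, -0.5]
grip_width: 0.0898
grip_force: 0.0
```

Emit:
step_arm:
  deltas:
    - {"dp": [0, 0, -0.2], "twist": 0}
    - {"dp": [0, 0, -0.4], "twist": 0}
    - {"dp": [0, 0, -0.7], "twist": 0}
    - {"dp": [0, 0, -1], "twist": 0}
    - {"dp": [0, 0, -1], "twist": 0}
    - {"dp": [0, 0, -1], "twist": 0}
    - {"dp": [0, 0, -1], "twist": 0}
    - {"dp": [0, 0, -1], "twist": 0}
    - {"dp": [0, 0, -1], "twist": 0}
    - {"dp": [0, 0, -1], "twist": 0}
    - {"dp": [0, 0, -0.5], "twist": 0}

```text
time_s: 10.3
ee_pos: [0.576, -0.0388, 0.4283]
eef_rot: [-3.141, 0.005, 3.053]
force: [0.4, 0.4, -0.1]
grip_width: 0.0894
grip_force: 0.0
```

```bash
python3 -c "
from h import *
o=ctrl.get_obs();print(o['time_s'],o['ee_pos'],o['eef_rot'],o['qpos'])
im,d=snap('side','side3')
P=pts('side',d)
for r in ctrl.cut_out('side','tin')[:4]:
    p=pts('side',d,r['pixels']);print(r['conf'],np.median(p,0),np.percentile(p,3,0),np.percentile(p,97,0))
cv2.imwrite('pics/c3.png',cv2.resize(im[120:320,210:450,::-1],(720,600)))
"
```

```text
10.3 [ 0.5760426  -0.03877429  0.42829897] [-3.14137757  0.00485265  3.0530922 ] [-1.30641259e-01  3.15743740e-01  9.97348866e-01 -1.08053937e-05
  1.82364265e+00 -1.61293934e+00]
0.66 [ 0.57352315 -0.05248432  0.10106468] [ 0.54916346 -0.07048526  0.0612987 ] [ 0.60632468 -0.01272335  0.10427506]
0.49 [ 0.6731986  -0.10773413  0.07075592] [ 0.62329774 -0.15514403  0.06246596] [ 0.67894203 -0.08973056  0.13060268]
0.31 [0.6705882  0.03590408 0.20485508] [ 0.64141339 -0.00210066  0.17622719] [0.69611825 0.05899207 0.25817361]
```

View pics/c3.png

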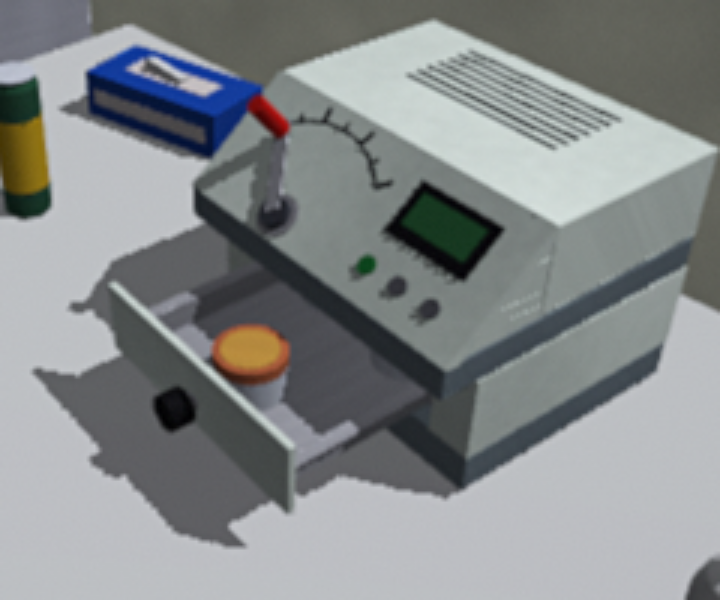

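Emit:
step_arm:
  deltas:
    - {"dp": [-1, 0, 0], "twist": 0}
    - {"dp": [-1, 0, 0], "twist": 0}
    - {"dp": [-1, 0, 0], "twist": 0}
    - {"dp": [-1, 0, 0], "twist": 0}
    - {"dp": [-1, 0, 0], "twist": 0}
    - {"dp": [-1, 0, 0], "twist": 0}
    - {"dp": [-1, 0, 0], "twist": 0}
    - {"dp": [-1, 0, 0], "twist": 0}
    - {"dp": [-1, 0, 0], "twist": 0}
  gripper: -1

```text
time_s: 11.3
ee_pos: [0.7856, -0.0594, 0.3547]
eef_rot: [3.14, 0.093, 3.053]
force: [-0.4, 0.8, 0.4]
grip_width: 0.0208
grip_force: 0.0
```

```bash
python3 -c "
from h import *
o=ctrl.get_obs();print(o['time_s'],o['ee_pos'],o['eef_rot'],o['qpos'])"
```

```text
11.3 [ 0.78564991 -0.05939458  0.35471866] [3.1401033  0.09349664 3.05300307] [-0.12355988  0.91480305  0.2380982   0.00501434  1.89529964 -1.60401545]
```

Emit:
step_arm:
  deltas:
    - {"dp": [-1, 0, 0], "twist": 0}
    - {"dp": [-1, 0, 0], "twist": 0}
    - {"dp": [-1, 0, 0], "twist": 0}
    - {"dp": [-1, 0, 0], "twist": 0}
    - {"dp": [-1, 0, 0], "twist": 0}
    - {"dp": [-1, 0, 0], "twist": 0}

```text
time_s: 11.9
ee_pos: [0.8468, -0.0668, 0.3064]
eef_rot: [3.139, 0.226, 3.053]
force: [0.1, 0.5, 0.5]
grip_width: 0.0005
grip_force: 0.0
```

```bash
python3 -c "
from h import *
o=ctrl.get_obs();print(o['time_s'],o['ee_pos'],o['eef_rot'],o['qpos'])"
```

```text
11.9 [ 0.8468324  -0.0668214   0.30638515] [3.13859999 0.22604168 3.05261427] [-0.12540007  0.98446679  0.23818239  0.01123595  1.69314522 -1.60492197]
```

Emit:
step_arm:
  deltas:
    - {"dp": [-1, 0, -0.7], "twist": 0}
    - {"dp": [-1, 0, -0.7], "twist": 0}
    - {"dp": [-1, 0, -0.7], "twist": 0}
    - {"dp": [-1, 0, -0.7], "twist": 0}
    - {"dp": [-1, 0, -0.7], "twist": 0}
    - {"dp": [-1, 0, -0.7], "twist": 0}

```text
time_s: 12.5
ee_pos: [0.8289, -0.0675, 0.4317]
eef_rot: [3.137, 0.388, 3.052]
force: [-0.0, -0.5, -0.9]
grip_width: 0.0003
grip_force: 0.0
```

```bash
python3 -c "
from h import *
o=ctrl.get_obs();print(o['time_s'],o['ee_pos'],o['eef_rot'],o['qpos'])"
```

```text
12.5 [ 0.82891339 -0.06752176  0.43171462] [3.13719575 0.38816663 3.05204604] [-0.13196077  0.83839022  0.23551435  0.02056531  1.67998627 -1.60782021]
```

Emit:
step_arm:
  deltas:
    - {"dp": [-1, 0, -0.7], "twist": 0}
    - {"dp": [-1, 0, -0.7], "twist": 0}
    - {"dp": [-1, 0, -0.7], "twist": 0}
    - {"dp": [-1, 0, -0.7], "twist": 0}
    - {"dp": [-1, 0, -0.7], "twist": 0}

```text
time_s: 13.0
ee_pos: [0.8, -0.0666, 0.5312]
eef_rot: [3.136, 0.518, 3.051]
force: [-0.5, -0.7, -0.1]
grip_width: 0.0006
grip_force: 0.0
```

Emit:
step_arm:
  deltas:
    - {"dp": [1, 0, 0], "twist": 0}
    - {"dp": [1, 0, 0], "twist": 0}
    - {"dp": [1, 0, 0], "twist": 0}

```text
time_s: 13.3
ee_pos: [0.7379, -0.0613, 0.496]
eef_rot: [3.136, 0.517, 3.051]
force: [1.1, 0.0, 0.8]
grip_width: 0.0004
grip_force: 0.0
```

```bash
python3 -c "
from h import *
o=ctrl.get_obs();print(o['time_s'],o['ee_pos'],o['eef_rot'],o['qpos'])"
```

```text
13.3 [ 0.73789478 -0.06128637  0.4960022 ] [3.1359138  0.51714045 3.05142772] [-0.14415903  0.42078838  0.78195723  0.03271563  1.42267788 -1.62257875]
```

```bash
python3 -c "
from h import *
o=ctrl.get_obs();p=to([.4443,-.0272,.40]);print(p)
R=Ro.from_euler('xyz',o['eef_rot']).as_matrix();print(R, R.T@[0,0,-.324]/.04, R.T@[0.0996,-.0088,0])"
```

```text
[ 7.60744182  0.19668389 -1.56469389]
[[-0.86570555  0.08724518  0.49289165]
 [ 0.0782685   0.99617464 -0.03886038]
 [-0.49439654  0.00493624 -0.86922247]] [ 4.00461197 -0.03998356  7.04070197] [-8.69130358e-02 -7.67172120e-05  4.94339794e-02]
```

Emit:
step_arm:
  deltas:
    - {"dp": [0.76, 0.02, -0.16], "twist": 0}
    - {"dp": [0.76, 0.02, -0.16], "twist": 0}
    - {"dp": [0.76, 0.02, -0.16], "twist": 0}
    - {"dp": [0.76, 0.02, -0.16], "twist": 0}
    - {"dp": [0.76, 0.02, -0.16], "twist": 0}
    - {"dp": [0.76, 0.02, -0.16], "twist": 0}
    - {"dp": [0.76, 0.02, -0.16], "twist": 0}
    - {"dp": [0.76, 0.02, -0.16], "twist": 0}
    - {"dp": [0.76, 0.02, -0.16], "twist": 0}
    - {"dp": [0.76, 0.02, -0.16], "twist": 0}
    - {"dp": [0, 0, 0], "twist": 0}

```text
time_s: 14.4
ee_pos: [0.4425, -0.0267, 0.4024]
eef_rot: [3.136, 0.518, 3.052]
force: [0.1, 0.6, -0.3]
grip_width: 0.0003
grip_force: 0.0
```

Emit:
step_arm:
  deltas:
    - {"dp": [0.36, 0, 0.64], "twist": 0}
    - {"dp": [0.36, 0, 0.64], "twist": 0}
    - {"dp": [0.36, 0, 0.64], "twist": 0}
    - {"dp": [0.36, 0, 0.64], "twist": 0}
    - {"dp": [0.36, 0, 0.64], "twist": 0}
    - {"dp": [0.36, 0, 0.64], "twist": 0}
    - {"dp": [0.36, 0, 0.64], "twist": 0}
    - {"dp": [0.36, 0, 0.64], "twist": 0}
    - {"dp": [0, 0, 0], "twist": 0}

```text
time_s: 15.3
ee_pos: [0.4448, -0.0258, 0.1642]
eef_rot: [3.135, 0.511, 3.051]
force: [-0.9, 0.9, -0.3]
grip_width: 0.0002
grip_force: 0.0
```

```bash
python3 -c "
from h import *
o=ctrl.get_obs();print(o['time_s'],o['ee_pos'],o['eef_rot'],o['qpos'],to([.4443,-.0272,.076]))
c=ctrl.cut_out
im,d=snap('side','side4')
for l in('tray_knob','tin'):
  for r in c('side',l)[:3]:
    p=pts('side',d,r['pixels']);print(l,r['conf'],np.median(p,0),np.percentile(p,3,0),np.percentile(p,97,0))
P=pts('side',d);m=(im.max(2)<50)&(abs(P[...,0]-.495)<.03)&(abs(P[...,1]+.03)<.04)&(P[...,2]>.05);q=P[m];print(len(q),q.mean(0),q.min(0),q.max(0))"
```

```text
15.3 [ 0.44483168 -0.02583608  0.16419377] [3.13539092 0.51118646 3.05116242] [-0.16679308 -0.1637619   2.20551878  0.07807351  0.5917185  -1.70228566] [ 1.08749684 -0.04705328  1.91776272]
tray_knob 0.98 [ 0.58600825 -0.05602361  0.06507066] [ 0.50705465 -0.15381555  0.05761555] [0.6844208  0.06497605 0.11942273]
tin 0.75 [ 0.57227536 -0.05264414  0.10125607] [ 0.54841396 -0.07059632  0.06558641] [ 0.60263461 -0.01475714  0.10395855]
tin 0.62 [ 0.67282485 -0.10380117  0.0698253 ] [ 0.67084754 -0.11986495  0.06325549] [ 0.67767988 -0.08567395  0.07854315]
144 [ 0.50120257 -0.0375073   0.08348628] [ 0.49131992 -0.049688    0.06082894] [0.5244975  0.00352578 0.0942045 ]
```

Emit:
step_arm:
  deltas:
    - {"dp": [0.27, -0.01, 0.48], "twist": 0}
    - {"dp": [0.27, -0.01, 0.48], "twist": 0}
    - {"dp": [0.27, -0.01, 0.48], "twist": 0}
    - {"dp": [0.27, -0.01, 0.48], "twist": 0}
    - {"dp": [0, 0, 0], "twist": 0}
    - {"dp": [0, 0, 0], "twist": 0}

```text
time_s: 16.05
ee_pos: [0.4469, -0.0273, 0.0802]
eef_rot: [3.136, 0.517, 3.052]
force: [-0.7, 0.4, 0.1]
grip_width: 0.0001
grip_force: 0.0
```

```bash
python3 -c "
from h import *
o=ctrl.get_obs();print(o['time_s'],o['ee_pos'],o['eef_rot'],o['qpos'])
c,s=np.cos(-.088),np.sin(-.088)
for x in(.480,.628): print(to([c*x-s*.012,s*x+c*.012,.076]))"
```

```text
16.05 [ 0.4469284  -0.02730988  0.08023727] [3.13589068 0.51739232 3.05155345] [-0.17042982  0.01572599  2.28834268  0.14267459  0.3249975  -1.77601762]
[-0.65160484 -0.00302648  0.49270702]
[-3.8673123  -0.00591654  2.32279368]
```

Emit:
step_arm:
  deltas:
    - {"dp": [-0.22, 0, 0.17], "twist": 0}
    - {"dp": [-0.22, 0, 0.16], "twist": 0}
    - {"dp": [-0.18, 0, 0.13], "twist": 0}
    - {"dp": [-0.05, 0, 0.03], "twist": 0}
    - {"dp": [-0.05, 0, 0.03], "twist": 0}
    - {"dp": [-0.05, 0, 0.03], "twist": 0}
    - {"dp": [-0.05, 0, 0.03], "twist": 0}
    - {"dp": [-0.05, 0, 0.03], "twist": 0}
    - {"dp": [-0.05, 0, 0.03], "twist": 0}

```text
time_s: 16.95
ee_pos: [0.4905, -0.031, 0.0746]
eef_rot: [3.136, 0.516, 3.052]
force: [-3.0, 0.8, 2.4]
grip_width: 0.0001
grip_force: 1.3
```

```bash
python3 -c "
from h import *
o=ctrl.get_obs();print(o['time_s'],o['ee_pos'],o['eef_rot'],o['qpos'],o['force'])
im,d=snap('side','side5')
c,s=np.cos(-.088),np.sin(-.088)
for x in(.628,): print(to([c*x-s*.012,s*x+c*.012,.076]))
cv2.imwrite('pics/c5.png',cv2.resize(im[120:320,210:450,::-1],(720,600)))"
```

```text
16.95 [ 0.49046131 -0.03104477  0.07457149] [3.13586731 0.51562597 3.05151208] [-0.15993578  0.12605032  2.18498194  0.12838621  0.31878085 -1.75358979] [-3.00409337  0.78916472  2.36381478]
[-2.98051595 -0.00606062  1.65349936]
```

View pics/c5.png

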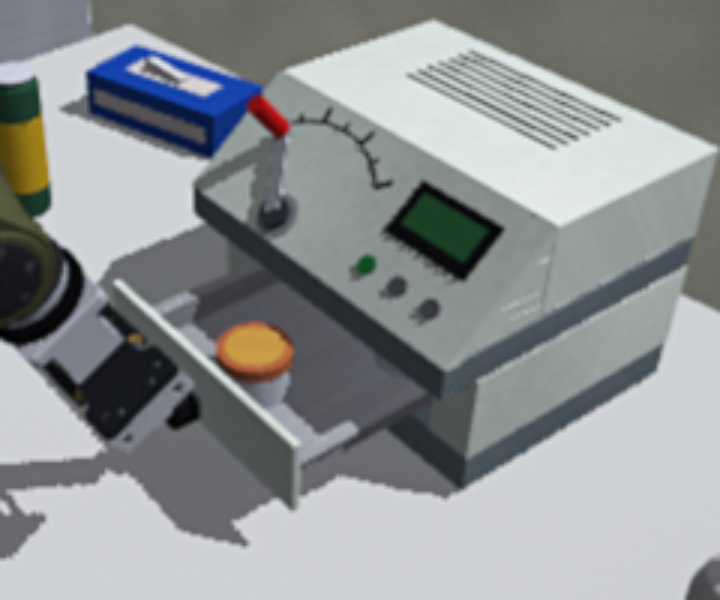

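Emit:
step_arm:
  deltas:
    - {"dp": [-0.07, 0, 0.04], "twist": 0}
    - {"dp": [-0.1, 0, 0.055], "twist": 0}
    - {"dp": [-0.13, 0, 0.072], "twist": 0}
    - {"dp": [-0.15, 0, 0.083], "twist": 0}
    - {"dp": [-0.15, 0, 0.083], "twist": 0}
    - {"dp": [-0.15, 0, 0.083], "twist": 0}
    - {"dp": [-0.15, 0, 0.083], "twist": 0}
    - {"dp": [-0.15, 0, 0.083], "twist": 0}
    - {"dp": [-0.15, 0, 0.083], "twist": 0}
    - {"dp": [-0.15, 0, 0.083], "twist": 0}
    - {"dp": [-0.15, 0, 0.083], "twist": 0}
    - {"dp": [-0.15, 0, 0.083], "twist": 0}

```text
time_s: 18.2
ee_pos: [0.5661, -0.0377, 0.0753]
eef_rot: [3.136, 0.516, 3.051]
force: [-0.6, 0.9, -0.4]
grip_width: 0.0003
grip_force: 0.5
```

```bash
python3 -c "
from h import *
o=ctrl.get_obs();print(o['time_s'],o['ee_pos'],o['eef_rot'],o['force'])
c,s=np.cos(-.088),np.sin(-.088)
for x in(.628,): print(to([c*x-s*.012,s*x+c*.012,.076]))"
```

```text
18.2 [ 0.56610729 -0.03768504  0.07525378] [3.1358681  0.51561226 3.05147961] [-0.64300336  0.86547441 -0.36094953]
[-1.33096644 -0.00633388  0.732858  ]
```

Emit:
step_arm:
  deltas:
    - {"dp": [-0.15, 0, 0.083], "twist": 0}
    - {"dp": [-0.15, 0, 0.083], "twist": 0}
    - {"dp": [-0.15, 0, 0.083], "twist": 0}
    - {"dp": [-0.15, 0, 0.083], "twist": 0}
    - {"dp": [-0.14, 0, 0.077], "twist": 0}
    - {"dp": [-0.12, 0, 0.066], "twist": 0}
    - {"dp": [-0.1, 0, 0.055], "twist": 0}
    - {"dp": [-0.08, 0, 0.044], "twist": 0}
    - {"dp": [-0.06, 0, 0.033], "twist": 0}
    - {"dp": [-0.05, 0, 0.028], "twist": 0}
    - {"dp": [-0.04, 0, 0.022], "twist": 0}
    - {"dp": [-0.03, 0, 0.016], "twist": 0}

```text
time_s: 19.4
ee_pos: [0.6212, -0.0425, 0.076]
eef_rot: [3.136, 0.516, 3.051]
force: [-1.0, -0.5, -0.7]
grip_width: 0.0004
grip_force: 0.5
```

Emit:
step_arm:
  deltas:
    - {"dp": [-0.03, 0, 0.016], "twist": 0}
    - {"dp": [-0.03, 0, 0.016], "twist": 0}

```text
time_s: 19.6
ee_pos: [0.6239, -0.0427, 0.0761]
eef_rot: [3.136, 0.516, 3.051]
force: [-1.5, -0.2, -0.8]
grip_width: 0.0005
grip_force: 0.5
```

Emit:
step_arm:
  deltas:
    - {"dp": [-0.03, 0, 0.016], "twist": 0}
    - {"dp": [-0.03, 0, 0.016], "twist": 0}

```text
time_s: 19.8
ee_pos: [0.6266, -0.043, 0.0762]
eef_rot: [3.136, 0.516, 3.052]
force: [-2.7, -0.4, -0.8]
grip_width: 0.0005
grip_force: 0.5
```

Emit:
step_arm:
  deltas:
    - {"dp": [-0.03, 0, 0.016], "twist": 0}
    - {"dp": [-0.02, 0, 0.011], "twist": 0}

```text
time_s: 20.0
ee_pos: [0.6289, -0.0432, 0.0762]
eef_rot: [3.136, 0.516, 3.052]
force: [-1.9, 0.6, -1.0]
grip_width: 0.0004
grip_force: 1.0
```

Emit:
step_arm:
  deltas:
    - {"dp": [-0.03, 0, 0.016], "twist": 0}
    - {"dp": [0, 0, 0], "twist": 0}

```text
time_s: 20.2
ee_pos: [0.6301, -0.0432, 0.0761]
eef_rot: [3.136, 0.515, 3.052]
force: [-3.0, 0.9, 0.1]
grip_width: 0.0003
grip_force: 1.3
```

Emit:
step_arm:
  deltas:
    - {"dp": [-0.03, 0, 0.016], "twist": 0}
    - {"dp": [0, 0, 0], "twist": 0}

```text
time_s: 20.4
ee_pos: [0.6307, -0.0431, 0.0758]
eef_rot: [3.136, 0.514, 3.052]
force: [-11.1, 1.8, 4.9]
grip_width: 0.0005
grip_force: 5.8
```

Emit:
step_arm:
  deltas:
    - {"dp": [-0.02, 0, 0.01], "twist": 0}
    - {"dp": [0.05, 0, -0.03], "twist": 0}
    - {"dp": [0.25, 0, -0.14], "twist": 0}
    - {"dp": [0.5, 0, -0.28], "twist": 0}
    - {"dp": [0.5, 0, -0.28], "twist": 0}
    - {"dp": [0.5, 0, -0.28], "twist": 0}
    - {"dp": [0.2, 0, -0.11], "twist": 0}
    - {"dp": [-0.36, 0, -0.64], "twist": 0}
    - {"dp": [-0.36, 0, -0.64], "twist": 0}
    - {"dp": [-0.36, 0, -0.64], "twist": 0}
    - {"dp": [-0.36, 0, -0.64], "twist": 0}
    - {"dp": [-0.36, 0, -0.64], "twist": 0}
  gripper: -0.1

```text
time_s: 21.6
ee_pos: [0.541, -0.0363, 0.2246]
eef_rot: [3.136, 0.517, 3.051]
force: [0.5, -0.9, -0.3]
grip_width: 0.0425
grip_force: 0.0
```

Emit:
step_arm:
  deltas:
    - {"dp": [-0.36, 0, -0.64], "twist": 0}
    - {"dp": [-0.36, 0, -0.64], "twist": 0}
    - {"dp": [-0.36, 0, -0.64], "twist": 0}
    - {"dp": [-0.36, 0, -0.64], "twist": 0}
    - {"dp": [0, 0, 0], "twist": 0}

```text
time_s: 22.1
ee_pos: [0.5414, -0.037, 0.3451]
eef_rot: [3.136, 0.523, 3.052]
force: [-0.3, -1.0, 0.8]
grip_width: 0.0423
grip_force: 0.0
```

```bash
cat >> h.py <<'E'
yw=-.088; OD=np.array([.798,.0115])  # dryer origin in yaw-rotated frame
def W(p):  # dryer -> world
    x,y=OD[0]+p[0],OD[1]+p[1]; c,s=np.cos(yw),np.sin(yw); return np.array([c*x-s*y,s*x+c*y,p[2]])
def DR(P):
    P=np.asarray(P); c,s=np.cos(yw),np.sin(yw)
    return np.stack([c*P[...,0]+s*P[...,1]-OD[0],-s*P[...,0]+c*P[...,1]-OD[1],P[...,2]],-1)
n_=np.array([-np.sin(np.radians(40)),0,np.cos(np.radians(40))]); u_=np.array([n_[2],0,-n_[0]]); pv=np.array([-.1481,.055,.1761])
def grip(adeg,h=.036):
    a=np.radians(adeg-45); return pv+.078*(np.cos(a)*u_-np.sin(a)*np.array([0,1,0]))+h*n_
E
python3 -c "
from h import *
np.set_printoptions(precision=4,suppress=True)
o=ctrl.get_obs();print(o['time_s'],o['ee_pos'],o['eef_rot'],o['qpos'])
for n in('side','top'):
    im,d=snap(n,n+'6'); P=DR(pts(n,d)); hsv=cv2.cvtColor(im,cv2.COLOR_RGB2HSV)
    m=((hsv[...,0]<8)|(hsv[...,0]>172))&(hsv[...,1]>150)&(hsv[...,2]>60)&(P[...,2]>.17)&(P[...,0]<.0)
    q=P[m]-pv; h=q@n_; r=q@u_; y=q[:,1]; print(n,m.sum(),'h',np.percentile(h,[5,95]),'u',np.median(r),'y',np.median(y),'ang',45+np.degrees(np.arctan2(-np.median(y),np.median(r))))
    # knob pos, plate
    f=P[(P[...,2]>.07)&(P[...,2]<.125)&(P[...,0]<-.1)&(P[...,0]>-.3)&(abs(P[...,1])<.15)]
    print('front x pct',np.percentile(f[:,0],[1,5,20,50,80]))
    v,uu=np.nonzero(m); print(proj(n,W(grip(12)))); cv2.imwrite('pics/c6'+n+'.png',cv2.resize((im[90:200,220:390] if n=='top' else im[140:300,240:440])[...,::-1],(700,550),interpolation=cv2.INTER_CUBIC))
"
```

```text
22.1 [ 0.5414 -0.037   0.3451] [3.1364 0.5233 3.0516] [-0.1543 -0.0921  1.7149  0.0444  0.9971 -1.6507]
side 94 h [-0.0008  0.0541] u 0.06315650891728791 y 0.042296417767802644 ang 11.189464229339784
front x pct [-0.1606 -0.1595 -0.1341 -0.1318 -0.1304]
(np.float64(300.09292527952516), np.float64(158.01424440213773))
top 92 h [0.0172 0.0549] u 0.06989125111381436 y 0.04858103602881553 ang 10.19704218909876
front x pct [-0.1598 -0.1597 -0.1593 -0.159  -0.1579]
(np.float64(257.54885848903996), np.float64(142.7385980637381))
```

View pics/c6side.png

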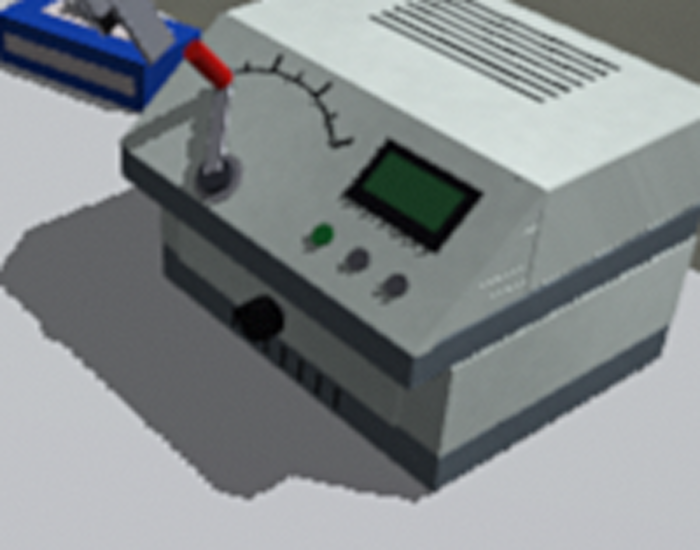

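```bash
python3 -c "
from h import *
np.set_printoptions(precision=3,suppress=True)
o=ctrl.get_obs();R=Ro.from_euler('xyz',o['eef_rot']).as_matrix()
t=W(grip(11,.02));print(t,to(t-.08*R[:,2]))
prev=11
for a in range(11,67,7): print(a,R.T@(W(grip(a,.02))-t)/.04)
"
```

```text
[0.694 0.049 0.233] [-1.818  2.467  2.141]
11 [0. 0. 0.]
18 [-0.119 -0.205 -0.023]
25 [-0.213 -0.423 -0.041]
32 [-0.28  -0.651 -0.054]
39 [-0.319 -0.886 -0.062]
46 [-0.33  -1.124 -0.065]
53 [-0.312 -1.361 -0.063]
60 [-0.266 -1.594 -0.055]
```

Emit:
step_arm:
  deltas:
    - {"dp": [-0.36, 0.49, 0], "twist": 0}
    - {"dp": [-0.36, 0.49, 0], "twist": 0}
    - {"dp": [-0.36, 0.49, 0], "twist": 0}
    - {"dp": [-0.37, 0.49, 0], "twist": 0}
    - {"dp": [-0.37, 0.5, 0], "twist": 0}
    - {"dp": [0, 0, 0.7], "twist": 0}
    - {"dp": [0, 0, 0.7], "twist": 0}
    - {"dp": [0, 0, 0.6], "twist": 0}
    - {"dp": [0, 0, 0.1], "twist": 0}
    - {"dp": [0, 0, 0], "twist": 0}
    - {"dp": [0, 0, 0], "twist": 0}
  gripper: 0.1

```text
time_s: 23.3
ee_pos: [0.6529, 0.0524, 0.3046]
eef_rot: [3.136, 0.517, 3.051]
force: [0.9, 0.6, -0.1]
grip_width: 0.0518
grip_force: 0.0
```

```bash
python3 -c "
from h import *
np.set_printoptions(precision=3,suppress=True)
o=ctrl.get_obs();print(o['time_s'],o['ee_pos'],o['eef_rot'],o['grip_width'],o['force']);R=Ro.from_euler('xyz',o['eef_rot']).as_matrix()
t=W(grip(11,.02));print(to(t))
im,d=snap('side','side7');cv2.imwrite('pics/c7.png',cv2.resize(im[100:220,230:380,::-1],(750,600),interpolation=cv2.INTER_CUBIC))
"
```

```text
23.3 [0.653 0.052 0.305] [3.136 0.517 3.051] 0.05178324502485435 [ 0.876  0.594 -0.121]
[-0.002  0.004  2.06 ]
```

View pics/c7.png

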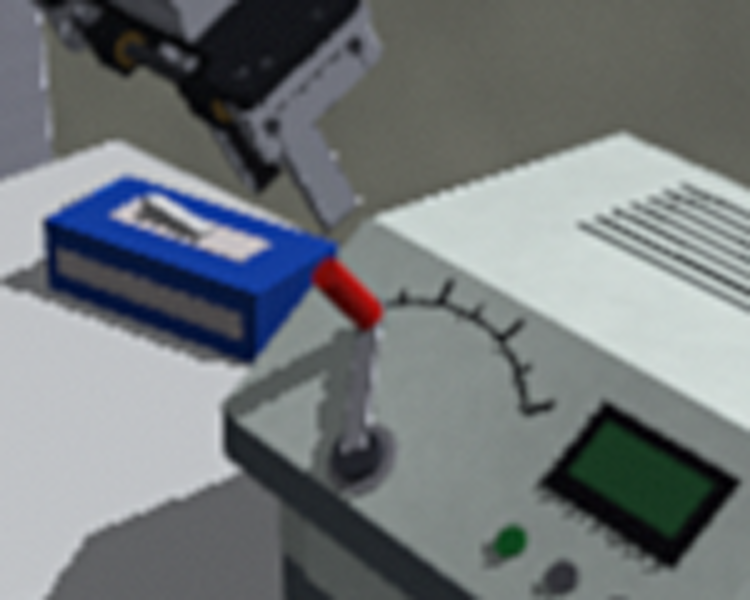

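Emit:
step_arm:
  deltas:
    - {"dp": [0, 0, 0.3], "twist": 0}
    - {"dp": [0, 0, 0.3], "twist": 0}
    - {"dp": [0, 0, 0.3], "twist": 0}
    - {"dp": [0, 0, 0.3], "twist": 0}
    - {"dp": [0, 0, 0], "twist": 0}

```text
time_s: 23.85
ee_pos: [0.6766, 0.0504, 0.2591]
eef_rot: [3.136, 0.513, 3.052]
force: [0.1, 0.1, -0.1]
grip_width: 0.0518
grip_force: 0.0
```

Emit:
step_arm:
  deltas:
    - {"dp": [0, 0, 0.3], "twist": 0}
    - {"dp": [0, 0, 0.3], "twist": 0}
    - {"dp": [0, 0, 0.22], "twist": 0}
    - {"dp": [0, 0, 0], "twist": 0}

```text
time_s: 24.25
ee_pos: [0.6927, 0.0491, 0.2313]
eef_rot: [3.136, 0.514, 3.052]
force: [-0.6, 0.9, -0.3]
grip_width: 0.0516
grip_force: 0.0
```

Emit:
step_arm:
  deltas:
    - {"dp": [0, 0, 0], "twist": 0}
    - {"dp": [0, 0, 0], "twist": 0}
    - {"dp": [0, 0, 0], "twist": 0}
    - {"dp": [0, 0, 0], "twist": 0}
    - {"dp": [0, 0, 0], "twist": 0}
  gripper: -1
  squeeze: 6

```text
time_s: 24.75
ee_pos: [0.6933, 0.0499, 0.2345]
eef_rot: [3.135, 0.519, 3.051]
force: [2.8, 5.1, 2.8]
grip_width: 0.0181
grip_force: 6.0
```

```bash
python3 -c "
from h import *
np.set_printoptions(precision=3,suppress=True)
o=ctrl.get_obs();print(o['time_s'],o['ee_pos'],o['eef_rot'],o['grip_width'],o['force'],DR(o['ee_pos'])-pv)
im,d=snap('top','top8'); print(ctrl.get_obs()['force'])
for a in(11,60): print(a,grip(a,.02)-pv,to(W(grip(a,.02))))
"
```

```text
24.75 [0.693 0.05  0.234] [3.135 0.519 3.051] 0.018069904019574787 [2.835 5.084 2.787] [0.036 0.044 0.058]
[3.353 3.994 3.894]
11 [0.037 0.044 0.057] [ 0.011 -0.012  0.038]
60 [ 0.045 -0.02   0.064] [-0.255 -1.607 -0.019]
```

Emit:
step_arm:
  deltas:
    - {"dp": [-0.06, -0.1, -0.01], "twist": 0}
    - {"dp": [-0.06, -0.105, -0.01], "twist": 0}
    - {"dp": [-0.094, -0.218, -0.02], "twist": 0}
    - {"dp": [-0.067, -0.228, -0.01], "twist": 0}
    - {"dp": [-0.039, -0.235, -0.01], "twist": 0}
    - {"dp": [-0.011, -0.238, 0], "twist": 0}
    - {"dp": [0.018, -0.237, 0], "twist": 0}
    - {"dp": [0.02, -0.12, 0], "twist": 0}
    - {"dp": [0, 0, 0], "twist": 0}
    - {"dp": [0, 0, 0], "twist": 0}

```text
time_s: 25.8
ee_pos: [0.6964, -0.0112, 0.2406]
eef_rot: [3.137, 0.516, 3.051]
force: [-0.2, -3.6, 2.5]
grip_width: 0.0181
grip_force: 6.0
```

```bash
python3 -c "
from h import *
np.set_printoptions(precision=4,suppress=True)
o=ctrl.get_obs();print(o['time_s'],o['ee_pos'],o['eef_rot'],o['grip_width'],o['force'],DR(o['ee_pos'])-pv)
for a in(56,60): print(a,grip(a,.02)-pv,to(W(grip(a,.02))))
"
```

```text
25.8 [ 0.6964 -0.0112  0.2406] [3.1368 0.5155 3.0514] 0.01810803517847653 [-0.2174 -3.5548  2.5293] [ 0.0448 -0.0165  0.0645]
56 [ 0.0458 -0.0149  0.0645] [-0.0222  0.0394  0.0121]
60 [ 0.0449 -0.0202  0.0637] [ 0.0076 -0.0933  0.0172]
```

Emit:
step_arm:
  deltas:
    - {"dp": [0.01, -0.05, 0], "twist": 0}
    - {"dp": [0, -0.043, 0], "twist": 0}
    - {"dp": [0, 0, 0], "twist": 0}
    - {"dp": [0, 0, 0], "twist": 0}

```text
time_s: 26.2
ee_pos: [0.6957, -0.0141, 0.2403]
eef_rot: [3.136, 0.515, 3.052]
force: [-0.3, 1.4, 0.7]
grip_width: 0.0177
grip_force: 6.0
```

```bash
python3 -c "
from h import *
np.set_printoptions(precision=4,suppress=True)
o=ctrl.get_obs();print(o['time_s'],o['force'],DR(o['ee_pos'])-pv)"
```

```text
26.2 [-0.2674  1.4103  0.7271] [ 0.0443 -0.0194  0.0642]
```

Emit:
step_arm:
  deltas:
    - {"dp": [0, 0, 0], "twist": 0}
    - {"dp": [0, 0, 0], "twist": 0}
    - {"dp": [0, 0, 0], "twist": 0}
    - {"dp": [0, 0, 0], "twist": 0}
  gripper: 0.1

```text
time_s: 26.6
ee_pos: [0.6958, -0.0143, 0.2405]
eef_rot: [3.136, 0.516, 3.052]
force: [-0.6, -0.5, 0.3]
grip_width: 0.0466
grip_force: 0.0
```

Emit:
step_arm:
  deltas:
    - {"dp": [0, 0, -0.3], "twist": 0}
    - {"dp": [0, 0, -0.7], "twist": 0}
    - {"dp": [0, 0, -1], "twist": 0}
    - {"dp": [0, 0, -1], "twist": 0}
    - {"dp": [0.5, 0, -0.8], "twist": 0}
    - {"dp": [1, 0, 0], "twist": 0}
    - {"dp": [1, 0, 0], "twist": 0}
    - {"dp": [1, 0, 0], "twist": 0}
    - {"dp": [1, 0, -0.5], "twist": 0}
    - {"dp": [1, 0, -0.5], "twist": 0}
    - {"dp": [0, 0, 0], "twist": 0}

```text
time_s: 27.7
ee_pos: [0.4076, 0.0108, 0.3006]
eef_rot: [3.136, 0.52, 3.052]
force: [1.3, 0.0, 0.9]
grip_width: 0.0515
grip_force: 0.0
```

```bash
python3 -c "
from h import *
np.set_printoptions(precision=4,suppress=True)
o=ctrl.get_obs();print(o['time_s'],o['ee_pos'])
for n in('side','top'):
    im,d=snap(n,n+'9'); P=DR(pts(n,d)); hsv=cv2.cvtColor(im,cv2.COLOR_RGB2HSV)
    m=((hsv[...,0]<8)|(hsv[...,0]>172))&(hsv[...,1]>150)&(hsv[...,2]>60)&(P[...,2]>.17)&(P[...,0]<.0)
    q=P[m]-pv; r=q@u_; y=q[:,1]; print(n,m.sum(),'u',np.median(r),'y',np.median(y),'ang',45+np.degrees(np.arctan2(-np.median(y),np.median(r))))
    f=P[(P[...,2]>.07)&(P[...,2]<.125)&(P[...,0]<-.1)&(P[...,0]>-.3)&(abs(P[...,1])<.15)]
    print('front x',np.percentile(f[:,0],[1,5,50]))
    a,b=(im[100:190,225:365],0) if n=='top' else (im[130:220,260:400],0)
    g=cv2.resize(im[110:180,235:345,::-1] if n=='top' else im[140:215,270:390,::-1],(750,480),interpolation=cv2.INTER_CUBIC)
    cv2.imwrite('pics/c9'+n+'.png',g)
"
```

```text
27.7 [0.4076 0.0108 0.3006]
side 103 u 0.07689247918256496 y -0.026580538427371066 ang 64.06947453343756
front x [-0.1605 -0.1592 -0.1319]
top 93 u 0.08336874122193436 y -0.01922476969764813 ang 57.98537002266708
front x [-0.1598 -0.1596 -0.1591]
```

View pics/c9top.png

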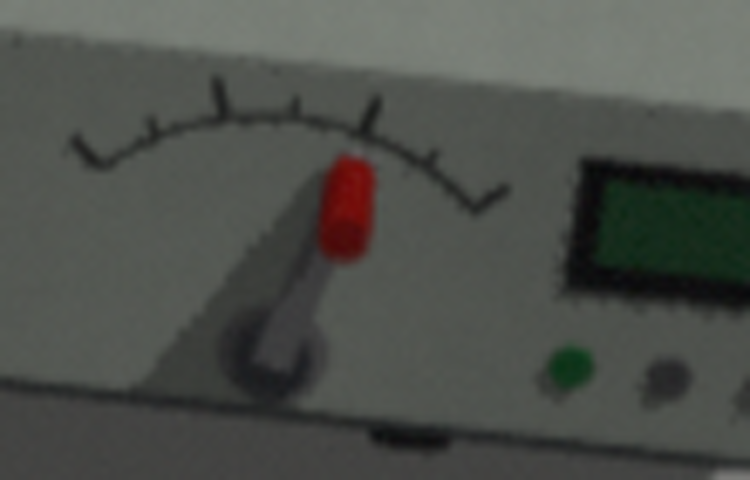

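View pics/c9side.png

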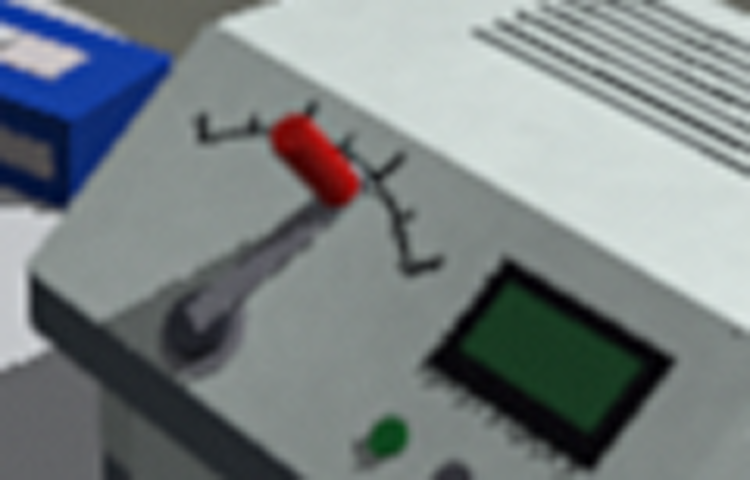

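```bash
python3 -c "
from h import *
print(ctrl.hand_in())"
```

```text
the job is handed in; nothing more can be done
None
```

I set the tin upright in the free front part of the tray, pushed the tray fully home, and turned the vent lever to about 60 degrees. I handed the job in at about 28 s with the arm clear. The closed tray hides the tins, so I could not check them after the push.

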